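# Set the hold-time dial of the pretzel's bay

## Robot

A 6-joint arm with a two-finger parallel gripper is mounted at the origin on a cart in front of the work surface, level with it; the furniture and walls round the work are solid. World frame = base frame: x ahead of the robot, y to its left, z up, the work surface at z = 0. Lengths are in m, angles in degrees, forces in N, time in s.
With the tool pointing down it reaches from about 0.375 to 0.925 m from the base axis. Payload 5.7 kg.
Tool frame: the origin (TCP) lies on the mounting face of the last link; the fingertips stand 182 mm ahead of it and the grasp point (between the pads) lies 163 mm ahead of it; z points along the fingers, y is the line along which they close (so a half turn about z gives the same grasp; the last joint's range is limited). The gripper opens to 88 mm and grips with 3 to 60 N. Pads are 20 mm wide; open, the fingers measure 115 mm over their backs; the gripper's body (75 mm by 178 mm) begins 61 mm behind the grasp point.
Start: joints at [-71.683, 20.558, 86.54, -0, 72.909, -6.595], TCP at [0.253, -0.544, 0.405] pointing down, gripper open.
Joint ranges: [-170.27, 170.27], [-57.76, 135], [12.27, 136.19], [-55.21, 235.2], [11.17, 155.16], [-170.74, 170.74]. Speed limits (degrees/s): [136.94, 136.94, 180, 180, 180, 180].

## Interface

Orientations are given as [roll, pitch, yaw] about the fixed x, y, z axes, in that order (R = Rz(yaw) Ry(pitch) Rx(roll)).
In Python, from station import readout, eyes, sign_off gives the robot as it stands. The module is installed in compiled form; this text tells all that it offers.
- The arm moves only by the tool drive_tool, never from a script. Its argument "motion" is one flat list of numbers, 7 for each row, row after row: the gripper command: -1 is fully open, 1 is shut, values between are in proportion, then the shift along the world's x, y, z scaled (see below), then the turn, a rotation vector about the world's x, y, z scaled (see below). A call has 1 to 20 rows; each row shifts and turns the commanded pose from where the row before left it; what a row does not reach is not made up. The controller multiplies each number of a shift by 0.04 m and each number of a turn by 4 degrees. A row lasts 1/12 s, in which the tool goes at most 41.7 mm and 7.16 degrees, less where a joint would pass 70% of its speed; a pose out of reach is approached as far as the arm can. A call with a number of a shift or a turn outside -1 to 1 is refused whole. A call with a gripper value outside its range is refused whole. The fingers move at their own pace and stop on an object; "grip_force" is the grip in N (left out, the last holds). Time passes only in rows, so rows that do not move let the fingers close. It gives the time, the measured TCP pose, the force, the opening and the grip force at its end, in the units of the state.
- readout.observe(): the state, without advancing time (a new reading comes with each control period).
- eyes.camera(name): name is "side" or "top" or "wrist"; returns the picture (384x512x3 uint8, red, green, blue); there is no depth.
- eyes.calibration(name): a dict with "fov_y" (degrees; the focal length in pixels is half the picture's height over the tangent of half this angle, whatever the lens; pixels are square), "cx", "cy" (the principal point, pixels), "rvec" (rotation vector, rad) and "tvec" (3), from world to camera coordinates, as OpenCV has them. Camera axes: x right, y down, z forward; pixel columns grow to the right and rows downward; lengths in m; the calibration is good to about 2 mm. The wrist camera is an equidistant fisheye: a pixel r from the principal point sees the ray r / f radians off the axis. A picture is of the moment at which its call begins: read the wrist's pose just before it. calibration takes no time and is no camera call; for the wrist camera it gives the pose at the moment of the call.
- sign_off(): hands the job in; it is judged then, once.
The state is a dict: "time": time; "qpos": joint angles; "qvel": joint speeds; "joint_torque": joint torques, N m; "position": TCP position; "ee_rot": TCP orientation; "contact_force": force on the tool from outside, world axes, zero at the start; "torque": the same for the moment, N m; "gripper_width": finger opening in m; "gripper_force": force on a finger pad.
Only numpy, scipy, OpenCV 4.12 (cv2) and the standard library are available. Lean on these libraries where they do the work, as an engineer would, in place of code of your own. Each camera call takes 0.05 s, during which the arm holds its last target. There are 200 camera calls.

## Task

The holding tray on the worktop has two bread bays, each with a click-stop hold-time dial in front of it. Push the lever of the dial in front of the pretzel round with a fingertip, click by click, until it has clicked into the position marked with four dots, and then move clear. Do not pinch the lever, and leave the other dial, the bread, the jar and the shaker as they are.

Things in the scene. Friction and masses are not known exactly. Their poses are not given: they have to be found in the camera images.
- hold_tray: Grey holding tray fixed to the worktop, 260 mm (x) by 360 mm (y). Origin on the worktop, midway between the bays, 125 mm behind the front edge; z up, +x from the dials to the bays (away from the robot, within 0.2 rad), +y left. Its front part, x -125 to -20 mm, is a flat panel 40 mm high that carries a dial before each bay.
- bay_left (a point): Centre of the left bay's steel floor, 12 mm above the worktop; tray frame x 57, y 90 mm. The bay measures 149 mm (x) by 171 mm (y); side walls end 26 mm and the back wall 32 mm above the worktop.
- bay_right (a point): Centre of the right bay's floor; tray frame x 57, y -90 mm. Like the left bay.
- dial_left_axis (a point): Point on the vertical axis of the left bay's dial, on the panel top (40 mm high); tray frame x -75, y 90 mm. Black disc, 60 mm diameter, 6 mm high, with a hub (18 mm diameter, 18 mm high) and one upright lever. White marks on the panel 48 to 64 mm from the axis: an open ring (position 0), then 1 to 5 black dots clockwise seen from above; the lever points at its position.
- dial_right_axis (a point): The same point of the right bay's dial; tray frame x -75, y -90 mm. Both dials are alike.
- dial_left (a joint): Left dial's angle, rad, growing clockwise from above. n dots = n x 0.5236; positions 0 to 5, stops just beyond. At q the lever points, in the tray's frame, 1.309 - q from +x towards +y. A detent holds each position: about 0.17 N m (5 to 7 N at the lever) to leave it; past half-way the dial snaps ahead of the finger into the next and stays. It starts at 0, 1 or 2.
- dial_right (a joint): Right dial's angle; all as for the left dial.
- dial_left_tip (a point): Top of the left dial's lever near its outer end: 40 mm from the axis, 42 mm above the panel. The lever runs radially from the hub to 43 mm from the axis and is 16 mm thick over its two orange side faces; between them a black web, 6 mm thick, with a white line on top, stands 5 mm higher than the faces.
- dial_right_tip (a point): The same point of the right dial's lever.
- lever_left_ccw (a point): Middle of the orange side face of the left lever that looks counter-clockwise from above: push on it to raise the value. It lies 25 mm from the axis, 22 mm above the panel; face 29 mm long, 30 mm high (collider dial_left_c7). Own x radially outward, y counter-clockwise, z up.
- lever_left_cw (a point): Middle of the opposite orange side face of the left lever, looking clockwise; push on it to lower the value. Same size, height and axes (collider dial_left_c8).
- lever_right_ccw (a point): As lever_left_ccw, on the right dial (collider dial_right_c7).
- lever_right_cw (a point): As lever_left_cw, on the right dial (collider dial_right_c8).
- pretzel: Dark brown glossy salted pretzel, 122 x 119 x 45 mm, loose, lying in one of the two bays (left or right, it varies). Origin at the centre of its underside, z up. The bay it lies in tells which dial to set.
- round_roll: Round golden-brown roll sprinkled with oat flakes, 87 x 96 x 47 mm, loose, in the other bay. Origin at the centre of its underside.
- honey_jar: Glass honey jar with a grey lid, 71 mm diameter, 110 mm high, loose, standing left of the tray. Origin at the centre of its underside.
- sugar_shaker: Sugar shaker, 44 mm diameter, 90 mm high, loose, standing right of the tray. Origin at the centre of its underside.
Things that resemble listed ones, but are neither listed nor needed, are in the scene too. What is shaped like the pretzel but green or red is not meant.

How it is judged (in metres and radians):
On the way:
1. a finger pushes the orange counter-clockwise face of the lever of the dial in front of the pretzel (((y of pretzel in the frame of hold_tray above 0.02 m and contact force between the fingers and dial_left_c7 above 0.5 N) or (y of pretzel in the frame of hold_tray below -0.02 m and contact force between the fingers and dial_right_c7 above 0.5 N))).
At the end, for the whole second after the job is handed in: The dial before the pretzel rests in its stop at four dots (2.094 rad, within 0.12), the other dial is in its starting position (lever tip moved under 14 mm; a click is 21 mm), and pretzel, roll, jar and shaker rest upright (0.15 rad) within 12 mm of their starts (((y of pretzel in the frame of hold_tray above 0.02 m and value of joint dial_left between 1.974 and 2.214 rad and distance of dial_right_tip from where it was at the start of the episode below 0.014 m) or (y of pretzel in the frame of hold_tray below -0.02 m and value of joint dial_right between 1.974 and 2.214 rad and distance of dial_left_tip from where it was at the start of the episode below 0.014 m)) and velocity of joint dial_left between -0.1 and 0.1 rad/s and velocity of joint dial_right between -0.1 and 0.1 rad/s and distance of each of pretzel, round_roll, honey_jar, sugar_shaker from where it was at the start of the episode below 0.012 m and linear speed of each of pretzel, round_roll, honey_jar, sugar_shaker below 0.02 m/s and angle between each of pretzel, round_roll, honey_jar, sugar_shaker's own z axis and vertical below 0.15 rad); the robot touches nothing.
It fails at once if a lever is pinched: the fingers press on both its orange side faces at once (over 1 N each) ((contact force between the fingers and dial_left_c7 above 1 N and contact force between the fingers and dial_left_c8 above 1 N) or (contact force between the fingers and dial_right_c7 above 1 N and contact force between the fingers and dial_right_c8 above 1 N)).
It fails at once if the other dial is turned towards another position (lever tip moved over 16 mm) ((y of pretzel in the frame of hold_tray above 0.02 m and distance of dial_right_tip from where it was at the start of the episode above 0.016 m) or (y of pretzel in the frame of hold_tray below -0.02 m and distance of dial_left_tip from where it was at the start of the episode above 0.016 m)).
It fails at once if the pretzel, roll, jar or shaker is lifted or shoved more than 20 mm (distance of any of pretzel, round_roll, honey_jar, sugar_shaker from where it was at the start of the episode above 0.02 m).
It also fails if it takes over 51 s, if anything falls off the work surface, if the arm or the gripper's body presses on something with over 40 N, if the wrist force passes 120 N, or if a joint passes its speed limit or range.

## Working session

There is one attempt and no reset: what is moved stays moved. The work goes in short steps, Python scripts to look and compute and a tool call to move; the robot and the scene stay as the last step left them, time stands still between calls to the robot, and variables do not carry over. Pictures are saved under pics/ and viewed, at most 10 in all, crops included, and the job is handed in when it is done.

Besides the shell and the picture viewer there is one more tool, called after "Emit:" in YAML: its name, and indented under it one key for each argument. drive_tool: Moves the arm, as the interface text tells. Shifts and turns lie within -1 to 1; 1 stands for 0.04 m of shift or 4 degrees of turn. Its arguments: {"type":"object","properties":{"motion":{"type":"array"},"grip_force":{"type":"number"}},"required":["motion"]}

```bash
mkdir -p pics; cat > h.py <<'E'
import numpy as np, cv2
from station import readout, eyes
def cal(n):
    c=eyes.calibration(n); R=cv2.Rodrigues(np.array(c['rvec'],float))[0]; t=np.array(c['tvec'],float)
    f=192/np.tan(np.radians(c['fov_y'])/2); return R,t,f,c['cx'],c['cy']
def plane(C,u,v,z):
    R,t,f,cx,cy=C; o=-R.T@t; d=R.T@np.array([(u-cx)/f,(v-cy)/f,1]); return o+d*(z-o[2])/d[2]
def proj(C,p):
    R,t,f,cx,cy=C; q=R@np.array(p)+t; return q[:2]/q[2]*f+[cx,cy]
E
python3 - <<'E'
from h import *
for n in('top','side'):
    im=eyes.camera(n); cv2.imwrite(f'pics/{n}0.png',im[:,:,::-1]); R,t,f,cx,cy=cal(n); print(n,-R.T@t,R[2],f,cx,cy)
a=cv2.imread('pics/top0.png');cv2.imwrite('pics/top0b.png',cv2.resize(a,(800,600),interpolation=cv2.INTER_CUBIC))
E
```

```text
top [ 0.36638714 -0.09503839  1.58912803] [ 0.10666056 -0.01668088 -0.99415556] 386.8837715792576 254.5172690239845 189.61402286635916
side [0.43018175 0.86661959 0.8150941 ] [ 0.0849576  -0.79857404 -0.59587054] 386.84749523987387 256.0212743003038 198.52315996188108
```

View pics/top0b.png

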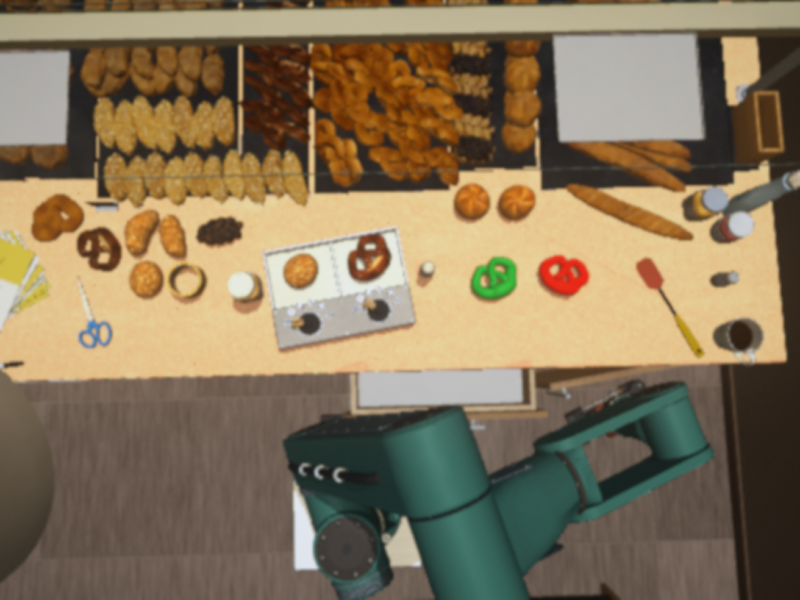

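View pics/side0.png

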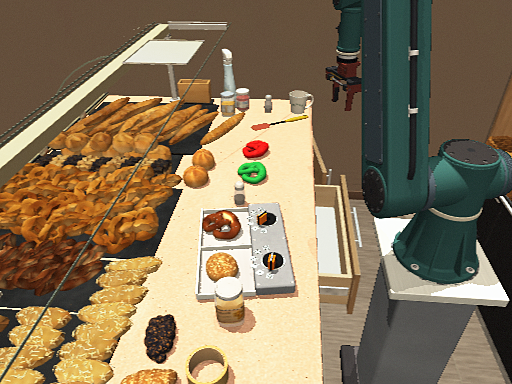

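The pretzel is in the right bay (top view, 800 px scale: 369,257), and its dial is near (377,310). The left dial is near (309,322), the shaker at (427,270) and the jar at (243,287). Next I'll zoom in on the dials and measure the tray.

```bash
python3 - <<'E'
from h import *
C=cal('top'); S=cal('side')
# tray front corners / back (panel top z .04, back wall .032), from 800px view /1.5625
for u,v,z in((280,348,.04),(413,324,.04),(264,252,.032),(397,230,.032),(427,268,.09),(369,257,.03)): print(plane(C,u/1.5625,v/1.5625,z).round(3))
def blobs(n,C,x0,x1,y0,y1,z):
    im=cv2.imread(f'pics/{n}0.png')[y0:y1,x0:x1]; hsv=cv2.cvtColor(im,cv2.COLOR_BGR2HSV)
    for nm,m in(('orange',cv2.inRange(hsv,(5,130,120),(20,255,255))),('black',cv2.inRange(hsv,(0,0,0),(179,255,50)))):
        k,l,s,c=cv2.connectedComponentsWithStats(m)
        for i in range(1,k):
            if s[i,4]>4:
                u,v=c[i]+[x0,y0]; print(n,nm,s[i],(u.round(1),v.round(1)),plane(C,u,v,z).round(3))
blobs('top',C,178,265,185,222,.062)
a=cv2.imread('pics/top0.png')[145:225,165:275];b=cv2.imread('pics/side0.png')[200:300,190:300]
cv2.imwrite('pics/z.png',np.hstack([cv2.resize(a,(412,300),interpolation=cv2.INTER_CUBIC),cv2.resize(b,(330,300),interpolation=cv2.INTER_CUBIC)]))
E
```

```text
[0.407 0.182 0.04 ]
[ 0.46  -0.159  0.04 ]
[0.658 0.224 0.032]
[ 0.708 -0.124  0.032]
[ 0.597 -0.196  0.09 ]
[ 0.639 -0.049  0.03 ]
top orange [56  9  5  4 10] (np.float64(235.8), np.float64(195.8)) [ 0.507 -0.046  0.062]
top orange [10 21  5  3 11] (np.float64(189.9), np.float64(207.4)) [0.466 0.136 0.062]
```

View pics/z.png

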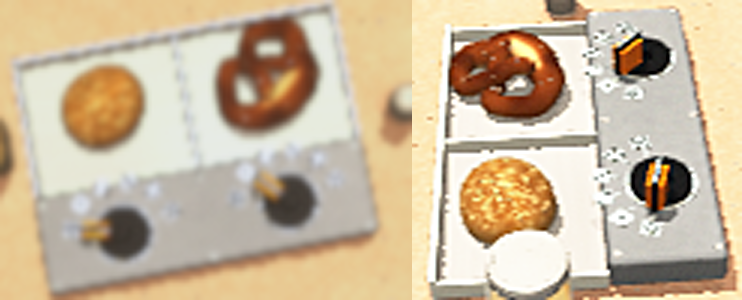

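The lever of the right dial points about 51° in the tray frame, so it's most likely at position 1, and the left dial looks to be at 0. I estimate the right dial axis at about (0.493, -0.070) and the tray yaw at about 9°. I'll move above it with the gripper shut and look from close by.

Emit:
drive_tool:
  motion: [1,0.4,0.84,0,0,0,0,1,0.4,0.84,0,0,0,0,1,0.4,0.84,0,0,0,0,1,0.4,0.84,0,0,0,0,1,0.4,0.84,0,0,0,0,1,0.4,0.84,0,0,0,0,1,0.4,0.84,0,0,0,0,1,0.4,0.84,0,0,0,0,1,0.4,0.84,0,0,0,0,1,0.4,0.84,0,0,0,0,1,0.4,0.84,0,0,0,0,1,0.4,0.84,0,0,0,0,1,0.4,0.84,0,0,0,0,1,0.4,0.84,0,0,0,0,1,0,0,0,0,0,0,1,0,0,0,0,0,0]

```text
time: 1.43
position: [0.477, -0.0721, 0.4043]
ee_rot: [-180.0, 0.0, 25.2]
contact_force: [0.1, -0.5, -0.8]
gripper_width: 0.0002
gripper_force: 0.0
```

```bash
python3 - <<'E'
from h import *
s=readout.observe(); print(s['time'],s['position'],s['ee_rot'],s['qpos'],s['gripper_width'],s['contact_force'])
c=eyes.calibration('wrist'); print(c); R=cv2.Rodrigues(np.array(c['rvec']))[0]; print(-R.T@np.array(c['tvec']),R[2])
im=eyes.camera('wrist'); cv2.imwrite('pics/w1.png',im[:,:,::-1])
E
```

```text
1.4333 [ 0.47700106 -0.07214109  0.40431686] [-1.79974021e+02  3.52026148e-02  2.51546403e+01] [-1.68094694e+01  1.08567646e+01  1.00594766e+02 -4.53426506e-03
  6.85920165e+01  4.80375549e+01] 0.00018602281846464354 [ 0.10890317 -0.48457787 -0.77435747]
{'fov_y': 65.70646984690485, 'cx': 251.14053961381896, 'cy': 190.9768922058241, 'rvec': array([-2.45611981,  1.55939076,  0.21000039]), 'tvec': array([-0.26885937,  0.35564453,  0.49484686])}
[ 0.54300234 -0.04213081  0.38342569] [-0.23883081 -0.11159781 -0.96462727]
```

View pics/w1.png

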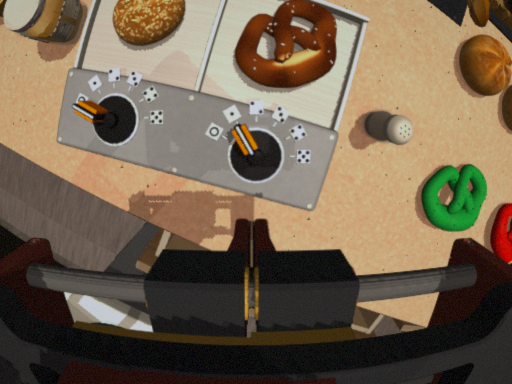

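The wrist view confirms it: the right lever (tip about 236,128) points at the one-dot mark (233,113), and the right disc is centred near (256,155). The left lever points at its ring. So it needs three clicks.

```bash
python3 - <<'E'
from h import *
C=cal('wrist')
def fp(u,v,z):
    R,t,f,cx,cy=C; o=-R.T@t; d=np.array([u-cx,v-cy]); r=np.hypot(*d); th=r/f
    w=R.T@np.r_[d/r*np.sin(th),np.cos(th)]; return (o+w*(z-o[2])/w[2])[:2]
def marks(L):
    P=np.array([fp(u,v,.04) for u,v in L]); A=np.c_[2*P,np.ones(len(P))]; x=np.linalg.lstsq(A,(P**2).sum(1),rcond=None)[0]; c=x[:2]
    d=P-c; print('axis',c.round(4),'r',np.hypot(*d.T).round(4),'ang',np.degrees(np.arctan2(d[:,1],d[:,0])).round(1)); return c
r=marks([(214,131),(233,113),(257,107),(281,114),(298,132),(304,156)])
l=marks([(82,99),(95,83),(114,75),(134,79),(150,94),(156,117)])
print('sep',np.hypot(*(l-r)),'yaw',np.degrees(np.arctan2(l[1]-r[1],l[0]-r[0]))-90)
print('disc',fp(256,155,.046),fp(113,119,.046)); print(fp(60,141,.04),fp(311,206,.04),'tip',fp(236,128,.082))
E
```

```text
axis [ 0.4983 -0.0702] r [0.0567 0.0564 0.0567 0.0567 0.0564 0.0567] ang [ 83.9  52.9  23.9  -5.3 -34.7 -64.8]
axis [0.4682 0.1077] r [0.0562 0.0558 0.0561 0.0559 0.0564 0.0558] ang [ 81.8  53.4  24.   -5.4 -35.  -64.8]
sep 0.1804024659070955 yaw 9.617742268470138
disc [ 0.49992562 -0.06940164] [0.46987122 0.10709672]
[0.41181227 0.17813779] [ 0.47128384 -0.15807278] tip [ 0.52101874 -0.03655881]
```

Axis is at (0.4985, -0.070), and the marks sit at 53°, 24°, -5° and -35°, which agrees with the drawing. I'll turn the closed fingers to yaw 54° beside the counter-clockwise face and lower them so the tips are at z≈0.061.

Emit:
drive_tool:
  motion: [1,0.0225,0.115,-0.26,0,0,0.72,1,0.0225,0.115,-0.26,0,0,0.72,1,0.0225,0.115,-0.26,0,0,0.72,1,0.0225,0.115,-0.26,0,0,0.72,1,0.0225,0.115,-0.26,0,0,0.72,1,0.0225,0.115,-0.26,0,0,0.72,1,0.0225,0.115,-0.26,0,0,0.72,1,0.0225,0.115,-0.26,0,0,0.72,1,0.0225,0.115,-0.26,0,0,0.72,1,0.0225,0.115,-0.26,0,0,0.72,1,0,0,-0.36,0,0,0,1,0,0,-0.36,0,0,0,1,0,0,-0.36,0,0,0,1,0,0,-0.36,0,0,0,1,0,0,0,0,0,0,1,0,0,0,0,0,0]

```text
time: 2.82
position: [0.4851, -0.0291, 0.2426]
ee_rot: [-179.9, 0.1, 53.6]
contact_force: [0.5, -0.3, 0.3]
gripper_width: 0.0002
gripper_force: 0.0
```

```bash
python3 - <<'E'
from h import *
s=readout.observe(); print(s['time'],s['position'],s['ee_rot'],s['contact_force'])
a=eyes.camera('wrist')[:,:,::-1]; b=eyes.camera('side')[200:300,190:300,::-1]
cv2.imwrite('pics/w2.png',np.hstack([cv2.resize(a,(440,330)),cv2.resize(b,(360,330),interpolation=cv2.INTER_CUBIC)]))
E
```

```text
2.8167 [ 0.48506103 -0.02909534  0.24259292] [-1.79887021e+02  6.69978437e-02  5.35953661e+01] [ 0.47380685 -0.25927137  0.2650126 ]
```

View pics/w2.png

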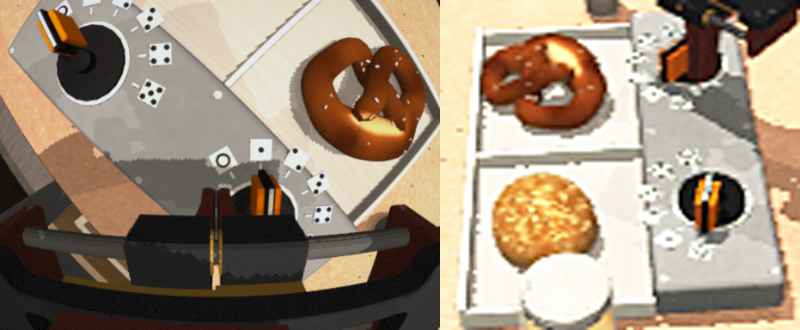

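The closed finger stands beside the lever's counter-clockwise face with a gap to it. I'll work out the arc increments.

```bash
cat > arc.py <<'E'
from h import *
import sys
def arc(t0,t1,n,r=.029,d=.0215,start=None):
    P=lambda a: np.array([.4985,-.070])+r*np.array([np.cos(a),np.sin(a)])+d*np.array([-np.sin(a),np.cos(a)])
    th=np.radians(np.linspace(t0,t1,n+1)); Q=[P(a) for a in th]
    if start is not None: print('first',((Q[0]-start)/.04).round(3))
    print((np.diff(Q,axis=0)/.04).round(3).tolist(),'turn',(t1-t0)/n/4)
E
python3 -c "
from arc import *
arc(54,10,11,start=readout.observe()['position'][:2])
arc(10,-31,11)"
```

```text
first [ 0.307 -0.13 ]
[[0.063, -0.002], [0.063, -0.006], [0.062, -0.01], [0.061, -0.015], [0.06, -0.019], [0.059, -0.023], [0.057, -0.027], [0.055, -0.031], [0.053, -0.035], [0.05, -0.038], [0.047, -0.042]] turn -1.0
[[0.041, -0.042], [0.038, -0.044], [0.036, -0.047], [0.032, -0.049], [0.029, -0.051], [0.026, -0.053], [0.022, -0.054], [0.019, -0.056], [0.015, -0.057], [0.011, -0.058], [0.008, -0.058]] turn -0.9318181818181818
```

Emit:
drive_tool:
  motion: [1,0.08,-0.03,0,0,0,0,1,0.08,-0.03,0,0,0,0,1,0.08,-0.03,0,0,0,0,1,0.07,-0.04,0,0,0,0,1,0.063,-0.002,0,0,0,-1,1,0.063,-0.006,0,0,0,-1,1,0.062,-0.01,0,0,0,-1,1,0.061,-0.015,0,0,0,-1,1,0.06,-0.019,0,0,0,-1,1,0.059,-0.023,0,0,0,-1,1,0.057,-0.027,0,0,0,-1,1,0.055,-0.031,0,0,0,-1,1,0.053,-0.035,0,0,0,-1,1,0.05,-0.038,0,0,0,-1,1,0.047,-0.042,0,0,0,-1,1,0,0,0,0,0,0,1,0,0,0,0,0,0]

```text
time: 4.33
position: [0.5236, -0.0429, 0.2431]
ee_rot: [180.0, -0.0, 9.8]
contact_force: [-0.5, 0.8, 1.1]
gripper_width: 0.0008
gripper_force: 0.4
```

```bash
python3 - <<'E'
from arc import *
s=readout.observe(); print(s['time'],s['position'],s['ee_rot'],s['contact_force'])
p=s['position'][:2]-np.array([.4985,-.07]); a=np.radians(10); print('r',p@[np.cos(a),np.sin(a)],'d',p@[-np.sin(a),np.cos(a)])
a=eyes.camera('wrist')[:,:,::-1]; b=eyes.camera('side')[200:300,190:300,::-1]
cv2.imwrite('pics/w3.png',np.hstack([cv2.resize(a,(440,330)),cv2.resize(b,(360,330),interpolation=cv2.INTER_CUBIC)]))
E
```

```text
4.3333 [ 0.52356758 -0.04287291  0.24310822] [ 1.79996197e+02 -1.73859843e-02  9.84093274e+00] [-0.5404173   0.81888015  1.12563146]
r 0.029397319987397193 d 0.022362029064805306
```

View pics/w3.png

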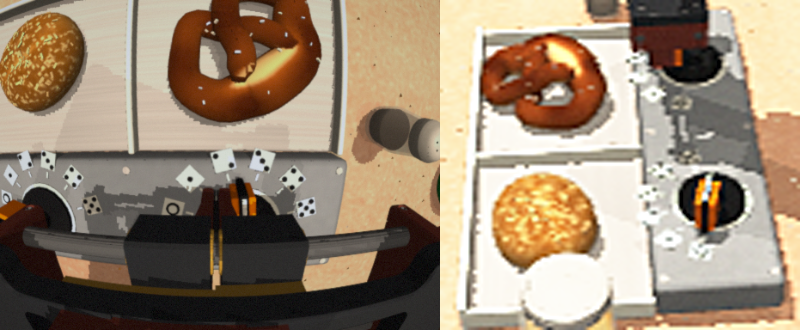

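The lever has clicked past two and sits near the half-way point to three. Continuing the arc to about -31°.

Emit:
drive_tool:
  motion: [1,0.041,-0.042,0,0,0,-0.93,1,0.038,-0.044,0,0,0,-0.93,1,0.036,-0.047,0,0,0,-0.93,1,0.032,-0.049,0,0,0,-0.93,1,0.029,-0.051,0,0,0,-0.93,1,0.026,-0.053,0,0,0,-0.93,1,0.022,-0.054,0,0,0,-0.93,1,0.019,-0.056,0,0,0,-0.93,1,0.015,-0.057,0,0,0,-0.93,1,0.011,-0.058,0,0,0,-0.93,1,0.008,-0.058,0,0,0,-0.93,1,0,0,0,0,0,0,1,0,0,0,0,0,0]

```text
time: 5.52
position: [0.5345, -0.0658, 0.2431]
ee_rot: [-180.0, -0.0, -31.1]
contact_force: [-0.2, 0.3, 0.3]
gripper_width: 0.0001
gripper_force: 0.0
```

```bash
python3 - <<'E'
from arc import *
s=readout.observe(); print(s['time'],s['position'],s['ee_rot'],s['contact_force'])
p=s['position'][:2]-np.array([.4985,-.07]); a=np.radians(-31); print('r',p@[np.cos(a),np.sin(a)],'d',p@[-np.sin(a),np.cos(a)])
a=eyes.camera('wrist')[:,:,::-1]; b=eyes.camera('side')[200:300,190:300,::-1]
cv2.imwrite('pics/w4.png',np.hstack([cv2.resize(a,(440,330)),cv2.resize(b,(360,330),interpolation=cv2.INTER_CUBIC)]))
E
```

```text
5.5167 [ 0.53448719 -0.06577054  0.2430522 ] [-1.79996057e+02 -1.91169522e-02 -3.10596684e+01] [-0.17922171  0.32895003  0.288016  ]
r 0.028668714594764572 d 0.022160128138679226
```

View pics/w4.png

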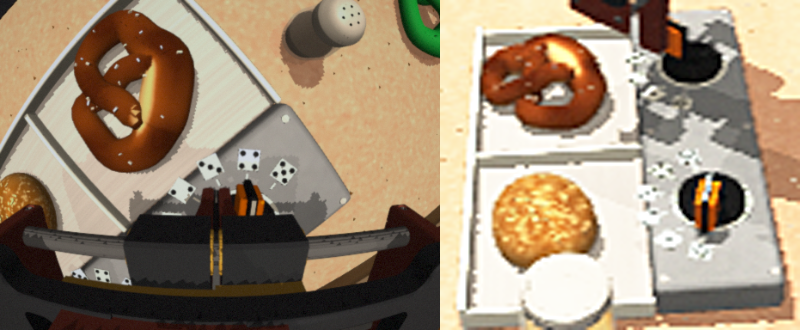

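The lever appears to sit at the four-dot mark (249,160) and the finger is no longer loaded. I'll back off counter-clockwise and lift.

Emit:
drive_tool:
  motion: [1,0.09,0.15,0,0,0,0,1,0.09,0.15,0,0,0,0,1,0,0,0.3,0,0,0,1,0,0,0.5,0,0,0,1,0,0,0.6,0,0,0,1,0,0,0.6,0,0,0,1,0,0,0.6,0,0,0,1,0,0,0.6,0,0,0,1,0,0,0.6,0,0,0,1,-0.6,0,0,0,0,0,1,-0.6,0,0,0,0,0,1,0,0,0,0,0,0,1,0,0,0,0,0,0]

```text
time: 6.7
position: [0.4929, -0.053, 0.3953]
ee_rot: [-180.0, -0.0, -31.2]
contact_force: [0.6, 0.1, -0.5]
gripper_width: 0.0006
gripper_force: 0.0
```

```bash
python3 - <<'E'
from h import *
s=readout.observe(); print(s['time'],s['position'],s['contact_force'],s['qvel'])
a=eyes.camera('wrist')[:,:,::-1]; b=eyes.camera('side')[200:300,190:300,::-1]
cv2.imwrite('pics/w5.png',np.hstack([cv2.resize(a,(440,330)),cv2.resize(b,(360,330),interpolation=cv2.INTER_CUBIC)]))
E
```

```text
6.7 [ 0.49294406 -0.05295659  0.39526027] [ 0.6334006   0.09093706 -0.4875578 ] [ 0.04682106  1.5214807  -2.46785407  0.02890495 -0.91193957  0.20201737]
```

View pics/w5.png

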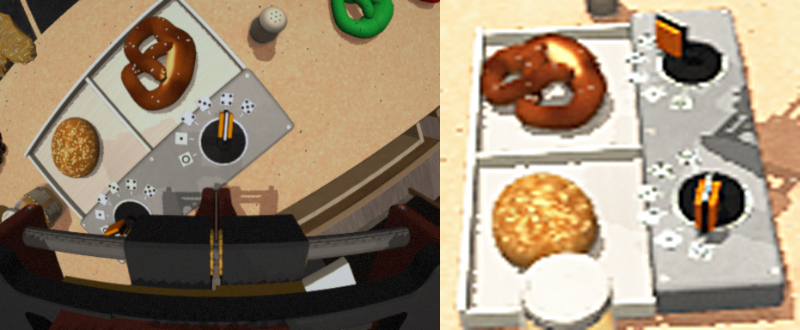

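The right lever (tip about 226,115) points straight at the four-dot mark (226,99). The left dial and the loose items have not moved, and the arm is clear.

```bash
python3 -c "
from station import sign_off; print(sign_off())"
```

```text
the job is handed in; nothing more can be done
None
```

I pushed the right dial, in front of the pretzel, three clicks from one dot to four dots and moved the arm clear; the last pictures show the other dial and the loose items unmoved, and the job is handed in (no verdict was returned).

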